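# Lock the board turntable

### The job

Lock the board turntable so the clamped board cannot swing during soldering: push the black knob round with the fingertips until the slot in the rim of the round steel plate faces the lock bar, then push the bar by its upright tab, from behind, until it is fully home in the slot. Only push: do not pinch the knob or the tab and do not force them. Keep off the circuit board and do not disturb the loose things lying round the turntable.

Things in the scene. Friction and masses are not known exactly. Their poses are not given: they have to be found in the camera images.
- turntable: dark cast base of the board turntable, screwed to the bench and immovable: a round foot (radius 70 mm, two screw ears out to 84 mm) with a tongue 58 mm wide running to x = -140 mm; origin on the bench top under the turning axis, z up; the lock bar's guide stands on the tongue, so its -x points from the turning axis to the lock bar. The aluminium guide block spans x -98 to -76 mm, y +-19 mm, up to z = 54 mm. Index plate, board and lock bar are carried by this base.
- index_plate (a joint): turning angle of the round steel index plate (radius 62 mm, z 34 to 42 mm over the bench) about the vertical axis through the base origin, rad, growing counter-clockwise seen from above; 0 (or any whole turn, e.g. 6.283) is where the slot squarely faces the lock bar. It turns endlessly both ways, with light friction (about 1 N at the knob), and stays where it is left. It starts anywhere from 0.6 to 5.68.
- slot (a point): centre of the mouth of the only slot in the index plate, on its rim (62 mm from the axis) at mid thickness, 38 mm over the bench. The slot is 15 mm wide, runs 20 mm inward from the rim, and its mouth is chamfered to 22 mm, so a bar up to about 5 mm off line is led in, turning the plate a little.
- turn_knob: round black knob standing on the index plate near its rim, 53 mm from the turning axis, exactly opposite the slot: 14 mm across, from 52 to 88 mm over the bench; origin on its axis at mid height (70 mm). Pushing it sideways from behind turns the plate; it goes round the full circle, above the guide block (top 54 mm).
- lock_bar (a joint): travel of the flat steel lock bar in its guide, m: 0 drawn back, 0.024 fully home (a hard stop, its tab flush against the guide block). It slides along the base's +x, level, 38 mm over the bench; 12 mm wide and 8 mm high, its tapered nose 6 mm short of the plate's rim at 0. The rim stops it unless the slot faces it. Friction about 2.5 N, no spring: it stays where it is left. It starts at 0 to 0.004.
- push_tab: upright steel tab across the tail of the lock bar, moving with it: 8 mm thick (along the bar), 30 mm wide, top 80 mm over the bench; origin 64 mm over the bench in mid thickness, axes as the base's; pushed along +x from behind, it stands 126 mm from the turning axis when the bar is drawn back and 102 mm when it is home.
- clamped_board: green circuit board, 48 x 68 mm, held on the index plate between two aluminium rails and turning with it: underside 47 mm over the bench, its parts reach up to 59 mm, the rails and brass thumbscrews (at the ends of its long side, up to 43 mm from the axis) to 61 mm; origin at the centre of its underside.
- tall_capacitor: loose bystander: black can capacitor standing on end near the base, 22 mm across, 34 mm tall; origin at the centre of its underside
- small_capacitor: loose bystander: blue can capacitor standing on end near the base, 16 mm across, 26 mm tall; origin at the centre of its underside
- black_tweezers: loose bystander: dark steel tweezers lying on the bench, 115 mm long, 9 mm high; origin at the centre of the underside, long along y
- flux_bottle: loose bystander: small amber bottle with a white spout, standing beside the turntable, 33 mm across, 82 mm tall; origin at the centre of its underside
- side_cutters: loose bystander: red-handled side cutters lying on the bench to the left, 129 mm long; origin at the centre of the underside
- soldering_iron: loose bystander: blue pencil soldering iron lying on the bench to the left, 208 mm long; origin at the centre of the underside

How it is judged:
By the outcome, as a careful person would: the job done as asked, in the order asked, and still so for the second after the job is handed in, with the robot touching nothing.
It also fails if it takes over 51 s, if anything falls off the work surface, if the arm or the gripper's body presses on something with over 40 N, if the wrist force passes 120 N, or if a joint passes its speed limit or range.

### The arm

A 6-joint arm with a two-finger parallel gripper is mounted at the origin on a cart in front of the work surface, level with it; the furniture and walls round the work are solid. World frame = base frame: x ahead of the robot, y to its left, z up, the work surface at z = 0. Lengths are in m, angles in rad, forces in N, time in s.
With the tool pointing down it reaches from about 0.25 to 0.775 m from the base axis. Payload 4 kg.
Tool frame: the origin (TCP) lies midway between the tips of the shut fingers; the grasp point (between the pads) lies grip_point_offset behind it (grip_point_offset is the distance from the TCP to the grasp point, in m); z points along the fingers, y is the line along which they close (so a half turn about z gives the same grasp; the last joint's range is limited). The gripper opens to 85 mm and grips with 20 to 120 N. Pads are 22 mm wide; open, the fingers measure 114 mm over their backs; the gripper's body (76 mm by 85 mm) begins 54 mm behind the grasp point. The pads swing forward as they close: fully open they stand 13 mm farther back than shut.
Start: joints at [-1.238, 0.087, 1.371, -0, 1.684, -0.103], TCP at [0.232, -0.499, 0.231] pointing down, gripper open.
Joint ranges: [-3.1, 3.1], [-0.76, 2.03], [0.27, 2.55], [-1.08, 4.22], [0.17, 2.65], [-2.57, 2.57]. Speed limits (rad/s): [2.79, 2.79, 3.14, 3.14, 3.14, 3.14].

### API

Orientations are given as a unit quaternion [w, x, y, z].
In Python, from bench import read_state, capture, camera_model, hand_in, grip_point_offset gives the robot as it stands. The module is installed in compiled form; this text tells all that it offers.
- The arm moves only by the tool send_rows, never from a script. Its arguments are lists of equal length, an entry for each row: "dp": the shift along the tool's x, y, z in mm, a list of three; "spin": the turn about the tool's z in degrees; "claw": the opening in per cent of the stroke, from 0 (shut) to 100 (fully open). A call has 1 to 12 rows; each row shifts and turns the commanded pose from where the row before left it, along the tool's axes as they then stand; what a row does not reach is not made up. A row lasts 1/12 s, in which the tool goes at most 41.7 mm and 7.16 degrees, less where a joint would pass 70% of its speed; a pose out of reach is approached as far as the arm can. A call with a gripper value outside its range is refused whole. The fingers move at their own pace and stop on an object; "force" is the grip in N (left out, the last holds). Time passes only in rows, so rows that do not move let the fingers close. It gives the time, the measured TCP pose, the force, the opening and the grip force at its end, in the units of the state.
- read_state(): the state, without advancing time (a new reading comes with each control period).
- capture(name): name is "scene" or "top" or "wrist"; returns the picture (480x640x3 uint8, red, green, blue); there is no depth.
- camera_model(name): a dict with "fx", "fy", "cx", "cy" (pixels), "eye" and "orientation" of the camera in the world; the wrist camera has in their place "mount" (4x4, takes a point from camera to tool coordinates, whose origin is the TCP and whose axes are the flange's). Camera axes: x right, y up, looking along -z (the intrinsics and any distortion apply to the point x, -y, -z); pixel columns grow to the right and rows downward; lengths in m; the calibration is good to about 2 mm. A picture is of the moment at which its call begins: read the wrist's pose just before it. camera_model takes no time and is no camera call.
- hand_in(): hands the job in; it is judged then, once.
The state is a dict: "t": time; "joint_pos": joint angles; "qvel": joint speeds; "effort": joint torques, N m; "eef_pos": TCP position; "orientation": TCP orientation; "ft_force": force on the tool from outside, world axes, zero at the start; "wrist_torque": the same for the moment, N m; "grip_width": finger opening in m; "grasp_force": force on a finger pad.
Only numpy, scipy, OpenCV 4.12 (cv2) and the standard library are available. Lean on these libraries where they do the work, as an engineer would, in place of code of your own. Each camera call takes 0.05 s, during which the arm holds its last target. There are 200 camera calls.

## Working session

There is one attempt and no reset: what is moved stays moved. The work goes in short steps, Python scripts to look and compute and a tool call to move; the robot and the scene stay as the last step left them, time stands still between calls to the robot, and variables do not carry over. Pictures are saved under pics/ and viewed, at most 10 in all, crops included, and the job is handed in when it is done.

Besides the shell and the picture viewer there is one more tool, called after "Emit:" by a JSON object that holds its "method" and its "body", one argument or row to a line. send_rows: Moves the arm, as the interface text tells. Its arguments: {"type":"object","properties":{"dp":{"type":"array","items":{"type":"array","items":{"type":"number"}}},"spin":{"type":"array","items":{"type":"number"}},"claw":{"type":"array","items":{"type":"number"}},"force":{"type":"number"}},"required":["dp","spin","claw"]}

```bash
mkdir -p pics
cat > h.py <<'E'
import numpy as np, cv2
from bench import *
from scipy.spatial.transform import Rotation as R
def rot(q): return R.from_quat([q[1],q[2],q[3],q[0]]).as_matrix()
def ray(m,u,v):
    d=np.array([(u-m['cx'])/m['fx'],-(v-m['cy'])/m['fy'],-1.]); 
    return np.array(m['eye']),rot(m['orientation'])@d
def onz(m,u,v,z):
    e,d=ray(m,u,v); return e+d*(z-e[2])/d[2]
E
python3 - <<'E'
from h import *
print({k:(np.round(v,4).tolist() if not isinstance(v,str) else v) for k,v in read_state().items()},grip_point_offset)
for n in ['top','scene']:
    print(camera_model(n)); cv2.imwrite(f'pics/{n}0.png',capture(n)[:,:,::-1])
print(camera_model('wrist'))
E
```

```text
{'t': 0.0, 'joint_pos': [-1.2381, 0.088, 1.3723, -0.0, 1.6836, -0.1031], 'qvel': [-0.0002, -0.0004, -0.0021, -0.0002, 0.0013, 0.0006], 'effort': [-0.0014, -35.1865, -31.3275, -0.0002, 0.0108, 0.0], 'eef_pos': [0.232, -0.4981, 0.2301], 'orientation': [-0.0011, 0.9764, 0.2162, -0.0001], 'ft_force': [0.525, -0.1655, 0.3], 'wrist_torque': [-0.0062, -0.0419, 0.0146], 'grasp_force': 0.0, 'grip_width': 0.0852} 0.0187
{'fx': 521.7918903612847, 'fy': 521.7918903612847, 'cx': 304.2185465251836, 'cy': 233.8051501597667, 'eye': array([ 0.2991456 , -0.04937176,  1.30763115]), 'orientation': array([ 0.70679898,  0.05735592, -0.06491098, -0.70209121])}
{'fx': 483.02447846156383, 'fy': 483.02447846156383, 'cx': 317.263809614448, 'cy': 233.71830308889605, 'eye': array([-0.16437806,  1.01270099,  0.94255292]), 'orientation': array([-0.236851  , -0.13239621,  0.44188977,  0.85504753])}
{'fx': 391.8022981655893, 'fy': 391.8022981655893, 'cx': 323.9906544062339, 'cy': 237.6258846141772, 'mount': array([[-1.14382642e-03,  9.66153838e-01,  2.57964053e-01,
         6.47685398e-02],
       [ 9.99999346e-01,  1.10849805e-03,  2.82388300e-04,
        -5.07621390e-04],
       [-1.31221096e-05,  2.57964207e-01, -9.66154474e-01,
        -1.41044714e-01],
       [ 0.00000000e+00,  0.00000000e+00,  0.00000000e+00,
         1.00000000e+00]])}
```

View pics/top0.png

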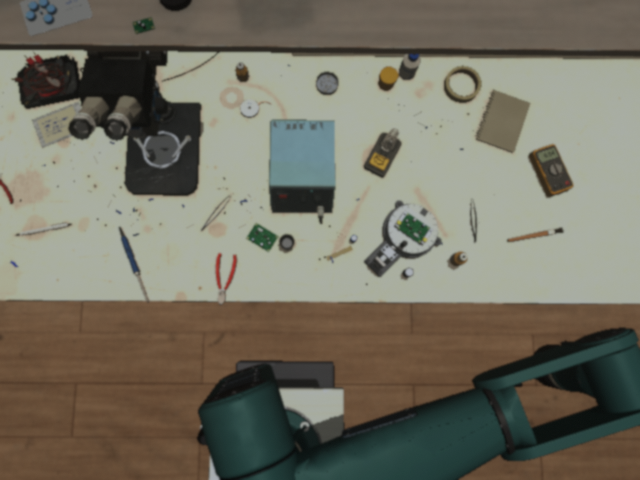

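View pics/scene0.png

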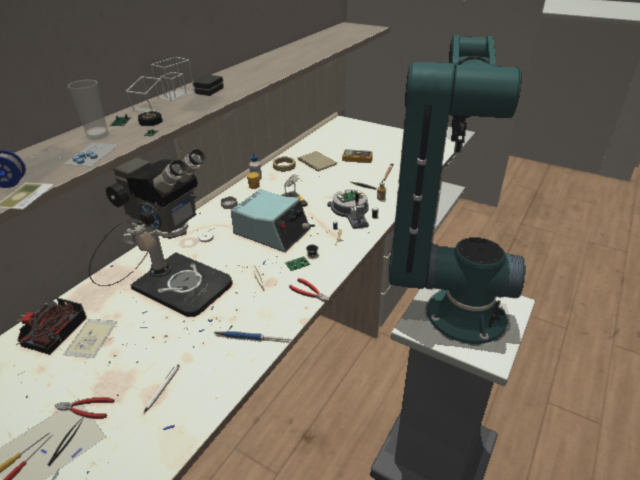

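The top picture shows the turntable at about (411,228), with its tongue and guide toward the lower left at (383,260). The flux bottle is at (458,258), the capacitors at (353,238) and (408,272), and the tweezers at (474,220). I'll enlarge that area.

Run:
```python
from h import *
im=cv2.imread('pics/top0.png'); c=im[180:300,330:490]
cv2.imwrite('pics/top0c.png',cv2.resize(c,None,fx=5,fy=5,interpolation=cv2.INTER_CUBIC))
m=camera_model('top')
for n,u,v,z in [('plate',411,228,.042),('guide',383,260,.05),('flux',458,258,.05),('cap1',408,272,.02),('cap2',353,238,.02)]: print(n,onz(m,u,v,z).round(3))
```

```text
plate [ 0.537 -0.326  0.042]
guide [ 0.456 -0.254  0.05 ]
flux [ 0.462 -0.437  0.05 ]
cap1 [ 0.43 -0.32  0.02]
cap2 [ 0.515 -0.185  0.02 ]
```

View pics/top0c.png

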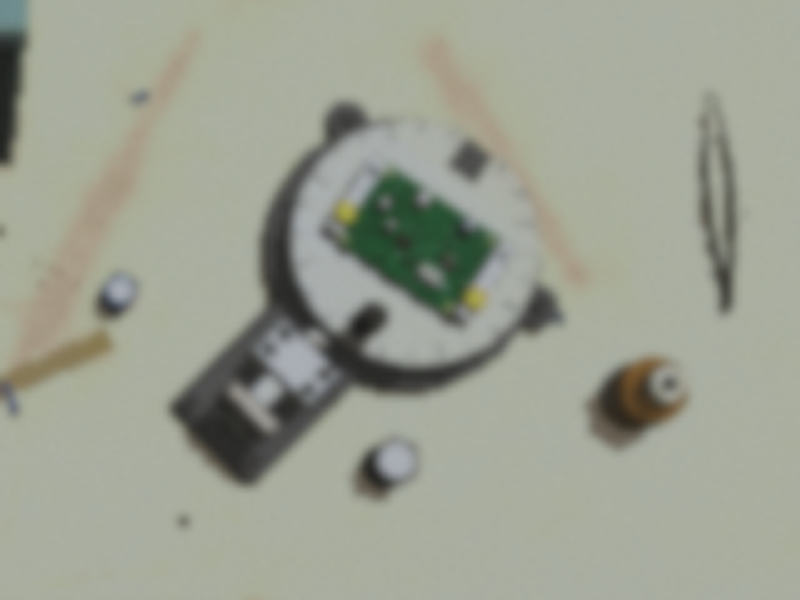

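The picture shows the knob at about crop (368,320), next to the guide at (295,355). The slot is at (470,160) on the far side, and the tab is near (255,405). Next I'll shut the fingers and bring the wrist camera over the turntable.

Emit:
{"method": "send_rows", "body": {
  "dp": [
    [31, -4, -3],
    [31, -4, -3],
    [31, -4, -3],
    [31, -4, -3],
    [31, -4, -3],
    [31, -4, -3],
    [31, -4, -3],
    [31, -4, -3],
    [31, -4, -3],
    [31, -4, -3],
    [31, -4, -3],
    [31, -4, -3]
  ],
  "spin": [0, 0, 0, 0, 0, 0, 0, 0, 0, 0, 0, 0],
  "claw": [0, 0, 0, 0, 0, 0, 0, 0, 0, 0, 0, 0],
  "force": 20
}}

```text
t: 1.1
eef_pos: [0.5501, -0.2969, 0.2667]
orientation: [-0.0, 0.976, 0.216, -0.0]
ft_force: [1.1, -0.5, 0.6]
grip_width: 0.0
grasp_force: 0.0
```

Emit:
{"method": "send_rows", "body": {
  "dp": [
    [0, 0, 0],
    [0, 0, 0],
    [0, 0, 0]
  ],
  "spin": [0, 0, 0],
  "claw": [0, 0, 0]
}}

```text
t: 1.35
eef_pos: [0.5487, -0.2981, 0.2666]
orientation: [-0.0, 0.976, 0.216, -0.001]
ft_force: [-0.0, -1.1, 0.5]
grip_width: 0.0002
grasp_force: 0.0
```

```bash
cat >> h.py <<'E'
def wcam(s):
    m=camera_model('wrist'); T=m['mount']; A=rot(s['orientation'])
    m['eye']=A@T[:3,3]+s['eef_pos']; M=A@T[:3,:3]
    q=R.from_matrix(M).as_quat(); m['orientation']=[q[3],q[0],q[1],q[2]]; return m
E
python3 - <<'E'
from h import *
import pickle
s=read_state(); im=capture('wrist'); m=wcam(s); pickle.dump(m,open('w1.pkl','wb'))
cv2.imwrite('pics/w1.png',im[:,:,::-1]); print(s['t'],s['eef_pos'],s['orientation'],s['joint_pos'],s['grip_width'])
E
```

```text
1.35 [ 0.54870637 -0.29810965  0.26656578] [-2.84114233e-04  9.76336819e-01  2.16253811e-01 -7.90394018e-04] [-5.88054069e-01  2.53419711e-01  1.11050416e+00 -7.63705229e-04
  1.77917322e+00  5.46632982e-01] 0.00020200318908143833
```

View pics/w1.png

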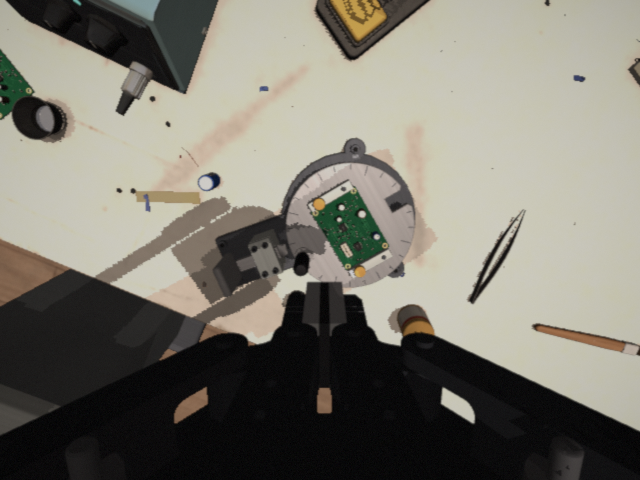

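The wrist view shows the plate centred near (350,225), the slot at (397,203), the knob top at (301,260), the guide at (265,258) and the tab near (222,268). I'll enlarge it for exact pixels.

Run:
```python
from h import *
im=cv2.imread('pics/w1.png'); c=im[130:310,190:430]
c=cv2.resize(c,None,fx=3.333,fy=3.333,interpolation=cv2.INTER_CUBIC)
cv2.imwrite('pics/w1c.png',cv2.convertScaleAbs(c,alpha=1.0,beta=25))
```

```text
(no output)
```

View pics/w1c.png

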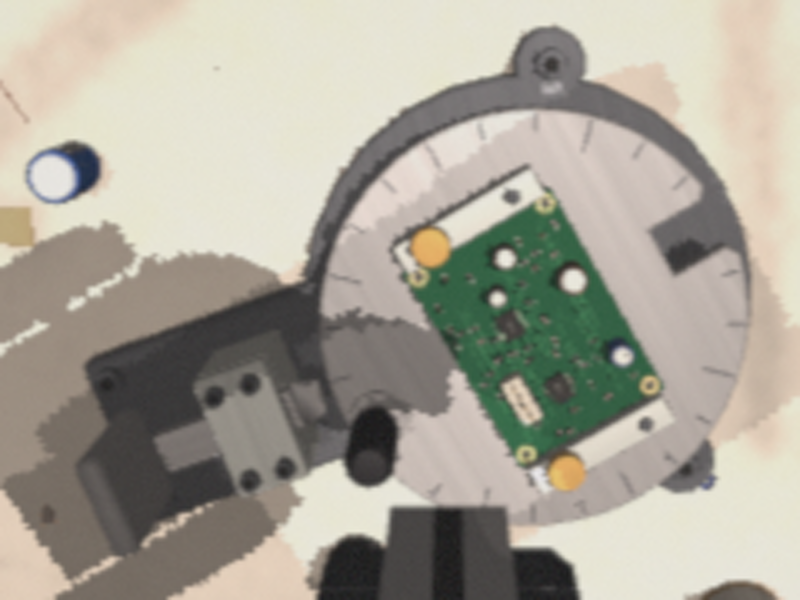

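```bash
cat > meas.py <<'E'
from h import *
import pickle
from scipy.optimize import least_squares
m=pickle.load(open('w1.pkl','rb'))
P=lambda a,z: np.array([onz(m,190+u/3.333,130+v/3.333,z)[:2] for u,v in a])
rim=P([(319,320),(385,180),(450,130),(535,108),(620,130),(748,290),(735,390),(690,460),(620,510),(550,525)],.042)
f=least_squares(lambda p:np.hypot(*(rim-p[:2]).T)-p[2],[.53,-.32,.062]); C=f.x[:2]
print('C,R',f.x.round(4),'res mm',(f.fun*1e3).round(1))
G=P([(195,382),(268,360),(308,465),(240,495)],.054); print('guide ctr',G.mean(0))
K=P([(371,466)],.088)[0]; S=P([(724,222)],.042)[0]; Tb=P([(105,507)],.080)[0]; B=P([(169,451),(212,443)],.042)
a=lambda v:np.degrees(np.arctan2(v[1],v[0]))
for n,p in [('guide',G.mean(0)),('knob',K),('slot',S),('tab',Tb),('bar0',B[0]),('bar1',B[1])]: print(n,p.round(4),'ang',a(p-C).round(1),'r',np.hypot(*(p-C)).round(4))
print('guide edge dirs',a(G[1]-G[0]),a(G[2]-G[3]),a(G[0]-G[3]),a(G[1]-G[2]))
E
python3 meas.py
```

```text
C,R [ 0.5372 -0.3307  0.0615] res mm [ 0.7 -1.1  0.1  1.  -0.7  0.2 -0.  -0.1  0.3 -0.5]
guide ctr [ 0.47999992 -0.26845768]
guide [ 0.48   -0.2685] ang 132.6 r 0.0845
knob [ 0.4951 -0.3006] ang 144.4 r 0.0517
slot [ 0.5874 -0.3655] ang -34.7 r 0.0611
tab [ 0.4517 -0.2414] ang 133.8 r 0.1236
bar0 [ 0.4581 -0.2489] ang 134.1 r 0.1138
bar1 [ 0.4658 -0.2595] ang 135.1 r 0.1009
guide edge dirs -47.920918094448346 -40.32088561386525 43.324539836597985 43.300595595103935
```

Emit:
{"method": "send_rows", "body": {
  "dp": [
    [0, 0, 8],
    [0, 0, 8],
    [0, 0, 8],
    [0, 0, 8],
    [0, 0, 8],
    [0, 0, 8],
    [0, 0, 8],
    [0, 0, 8],
    [0, 0, 8],
    [-23, 1.5, 15],
    [-23, 1.5, 15],
    [0, 0, 0]
  ],
  "spin": [6.7, 6.7, 6.7, 6.7, 6.7, 6.7, 6.7, 6.7, 6.7, 0, 0, 0],
  "claw": [0, 0, 0, 0, 0, 0, 0, 0, 0, 0, 0, 0]
}}

```text
t: 2.4
eef_pos: [0.5026, -0.2708, 0.1589]
orientation: [-0.002, 0.952, -0.304, -0.007]
ft_force: [-0.5, 0.8, -1.4]
grip_width: -0.0002
grasp_force: 0.0
```

Emit:
{"method": "send_rows", "body": {
  "dp": [
    [0, 0, 0],
    [0, 0, 0]
  ],
  "spin": [0, 0],
  "claw": [0, 0]
}}

```text
t: 2.57
eef_pos: [0.5097, -0.2751, 0.1663]
orientation: [0.0, 0.953, -0.304, 0.001]
ft_force: [-0.2, -0.3, 0.1]
grip_width: -0.0006
grasp_force: 0.0
```

```bash
cat > rel.py <<'E'
from h import *
C=np.array([.5372,-.3307])
s=read_state(); A=rot(s['orientation']); p=s['eef_pos']; d=p[:2]-C
h=np.degrees(np.arctan2(A[1,0],A[0,0]))
print('t',s['t'],'p',p.round(4),'heading',h.round(2),'r mm',(1e3*np.hypot(*d)).round(1),'ang',np.degrees(np.arctan2(d[1],d[0])).round(1),'C in tool xy mm',(-1e3*(A[:2,:2].T@d)).round(1),'F',np.round(s['ft_force'],1),'q6',s['joint_pos'][5].round(2))
E
python3 rel.py
```

```text
t 2.5667 p [ 0.5097 -0.2751  0.1663] heading -35.43 r mm 62.0 ang 116.3 C in tool xy mm [54.6 29.4] F [-0.2 -0.3  0.1] q6 1.6
```

Emit:
{"method": "send_rows", "body": {
  "dp": [
    [0, 0, 25],
    [0, 0, 25],
    [0, 0, 25],
    [0, 0, 23],
    [0, 0, 0],
    [0, 0, 0],
    [0, 2, 0],
    [0, 2, 0],
    [0, 2, 0],
    [0, 2, 0],
    [0, 0, 0],
    [0, 0, 0]
  ],
  "spin": [0, 0, 0, 0, 0, 0, 0, 0, 0, 0, 0, 0],
  "claw": [0, 0, 0, 0, 0, 0, 0, 0, 0, 0, 0, 0]
}}

```text
t: 3.57
eef_pos: [0.5054, -0.2807, 0.0679]
orientation: [0.0, 0.953, -0.304, 0.0]
ft_force: [0.4, 0.9, 0.3]
grip_width: 0.0002
grasp_force: 0.0
```

```bash
python3 rel.py
```

```text
t 3.5667 p [ 0.5054 -0.2807  0.0679] heading -35.35 r mm 59.2 ang 122.5 C in tool xy mm [54.9 22.3] F [0.4 0.9 0.3] q6 1.58
```

Emit:
{"method": "send_rows", "body": {
  "dp": [
    [-1.4, 3.9, 0],
    [-1.4, 3.9, 0],
    [-1.4, 3.9, 0],
    [-1.4, 3.9, 0],
    [-1.4, 3.9, 0],
    [-1.4, 3.9, 0],
    [-1.4, 3.9, 0],
    [-1.4, 3.9, 0],
    [-1.4, 3.9, 0],
    [-1.4, 3.9, 0],
    [0, 0, 0],
    [0, 0, 0]
  ],
  "spin": [-4, -4, -4, -4, -4, -4, -4, -4, -4, -4, 0, 0],
  "claw": [0, 0, 0, 0, 0, 0, 0, 0, 0, 0, 0, 0]
}}

```text
t: 4.57
eef_pos: [0.4808, -0.3128, 0.0674]
orientation: [0.0, 0.999, 0.04, 0.0]
ft_force: [-0.8, -0.6, 0.4]
grip_width: -0.0003
grasp_force: 0.0
```

```bash
python3 rel.py
python3 - <<'E'
from h import *
import pickle
s=read_state(); im=capture('wrist'); pickle.dump(wcam(s),open('w2.pkl','wb'))
t=capture('top')[180:300,330:490]
out=np.zeros((600,800,3),np.uint8); out[:480,:640]=im; out[420:600,560:800]=cv2.resize(t,(240,180),interpolation=cv2.INTER_CUBIC)
cv2.imwrite('pics/w2.png',out[:,:,::-1])
E
```

```text
t 4.5667 p [ 0.4808 -0.3128  0.0674] heading 4.55 r mm 59.2 ang 162.5 C in tool xy mm [54.9 22.3] F [-0.8 -0.6  0.4] q6 0.82
```

View pics/w2.png

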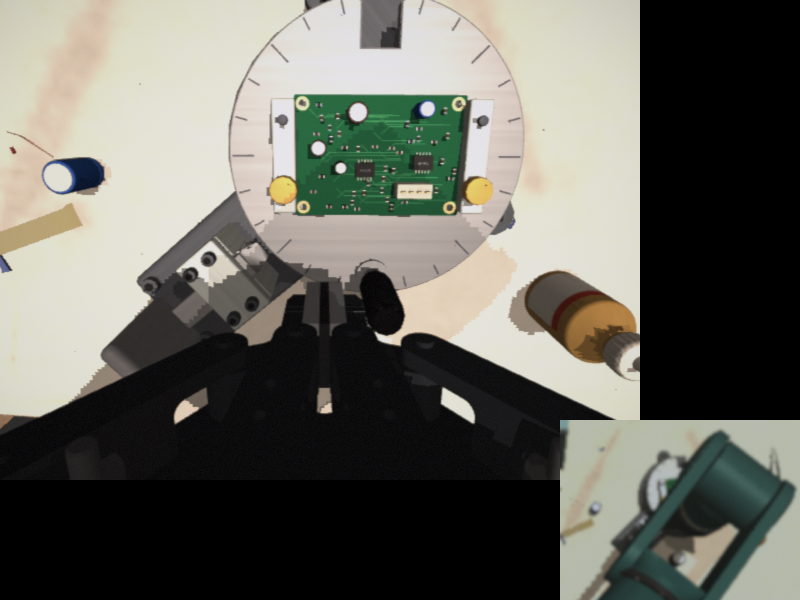

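The view shows the fingers behind the knob at (382,300), pushing it, with the slot at (381,25) nearly straight ahead. The bottle at (590,320) is clear. I'll measure the slot and centre from this view.

Run:
```python
from h import *
import pickle
from scipy.optimize import least_squares
m=pickle.load(open('w2.pkl','rb'))
P=lambda a,z: np.array([onz(m,u,v,z)[:2] for u,v in a])
rim=P([(229,140),(523,140),(246,210),(505,213),(256,62),(497,62),(408,288),(315,5),(438,4),(460,260)],.042)
f=least_squares(lambda p:np.hypot(*(rim-p[:2]).T)-p[2],[.53,-.32,.062]); print(f.x.round(4),(f.fun*1e3).round(1))
C=f.x[:2]; a=lambda v:np.degrees(np.arctan2(v[1],v[0]))
S=P([(361,47),(402,47),(361,15),(401,15)],.042); print('slot ang',a(S[:2].mean(0)-C),a(S[2:].mean(0)-C))
B=P([(302,103),(459,104),(303,207),(450,208)],.049); print('board',a(B[1]-B[0])+90,a(B[3]-B[2])+90)
K=onz(m,386,322,.088)[:2]; print('knob',a(K-C),np.hypot(*(K-C)))
```

```text
[ 0.5374 -0.3295  0.0606] [ 0.4  0.3 -1.   1.  -0.2 -1.6  0.5  1.   0.1 -0.6]
slot ang 3.280472547000958 4.200495928750455
board 4.1427676260916115 4.092454259698911
knob -176.13688288675615 0.05220593562065423
```

Emit:
{"method": "send_rows", "body": {
  "dp": [
    [-1.4, 3.9, 0],
    [-1.4, 3.9, 0],
    [-1.4, 3.9, 0],
    [-1.4, 3.9, 0],
    [-1.4, 3.9, 0],
    [-1.4, 3.9, 0],
    [-1.4, 3.9, 0],
    [-1.4, 3.9, 0],
    [-1.4, 3.9, 0],
    [-1.4, 3.9, 0],
    [-1.4, 3.9, 0],
    [-1.4, 3.9, 0]
  ],
  "spin": [-4, -4, -4, -4, -4, -4, -4, -4, -4, -4, -4, -4],
  "claw": [0, 0, 0, 0, 0, 0, 0, 0, 0, 0, 0, 0]
}}

```text
t: 5.67
eef_pos: [0.4864, -0.3605, 0.0672]
orientation: [-0.0, 0.896, 0.445, -0.0]
ft_force: [-0.3, 1.0, -0.3]
grip_width: 0.0001
grasp_force: 0.6
```

```bash
python3 rel.py
```

```text
t 5.6667 p [ 0.4864 -0.3605  0.0672] heading 52.82 r mm 58.9 ang -149.6 C in tool xy mm [54.4 22.5] F [-0.3  1.  -0.3] q6 -0.08
```

Emit:
{"method": "send_rows", "body": {
  "dp": [
    [-1.4, 3.9, 0],
    [-1.4, 3.9, 0],
    [-1.4, 3.9, 0],
    [-1.4, 3.9, 0],
    [-1.4, 3.9, 0],
    [-1.4, 3.9, 0],
    [-1.4, 3.9, 0],
    [-1.4, 3.9, 0],
    [-1.4, 3.9, 0],
    [-1.4, 3.9, 0],
    [-1.4, 3.9, 0],
    [-1.4, 3.9, 0]
  ],
  "spin": [-4, -4, -4, -4, -4, -4, -4, -4, -4, -4, -4, -4],
  "claw": [0, 0, 0, 0, 0, 0, 0, 0, 0, 0, 0, 0]
}}

```text
t: 6.67
eef_pos: [0.5259, -0.3888, 0.0673]
orientation: [-0.0, 0.637, 0.771, -0.001]
ft_force: [-1.2, -0.5, 0.7]
grip_width: 0.0002
grasp_force: 0.6
```

```bash
python3 rel.py
```

```text
t 6.6667 p [ 0.5259 -0.3888  0.0673] heading 100.8 r mm 59.2 ang -101.0 C in tool xy mm [55. 22.] F [-1.2 -0.5  0.7] q6 -0.91
```

Emit:
{"method": "send_rows", "body": {
  "dp": [
    [-1.1, 2.9, 0],
    [-1.1, 2.9, 0],
    [-1.1, 2.9, 0],
    [-1.1, 2.9, 0],
    [-1.1, 2.9, 0],
    [-1.1, 2.9, 0],
    [-1.1, 2.9, 0],
    [-1.1, 2.9, 0],
    [-0.4, 1.0, 0],
    [-0.4, 1.0, 0],
    [0, 0, 0],
    [0, 0, 0]
  ],
  "spin": [-3, -3, -3, -3, -3, -3, -3, -3, -1, -1, 0, 0],
  "claw": [0, 0, 0, 0, 0, 0, 0, 0, 0, 0, 0, 0]
}}

```text
t: 7.67
eef_pos: [0.5528, -0.3877, 0.0673]
orientation: [-0.0, 0.449, 0.893, 0.0]
ft_force: [0.2, -0.6, -0.2]
grip_width: -0.0001
grasp_force: 0.2
```

```bash
python3 rel.py
python3 - <<'E'
from h import *
import pickle
s=read_state(); im=capture('wrist'); pickle.dump(wcam(s),open('w3.pkl','wb'))
cv2.imwrite('pics/w3.png',im[:,:,::-1])
E
```

```text
t 7.6667 p [ 0.5528 -0.3877  0.0673] heading 126.62 r mm 59.1 ang -74.7 C in tool xy mm [55.1 21.5] F [ 0.2 -0.6 -0.2] q6 -1.33
```

View pics/w3.png

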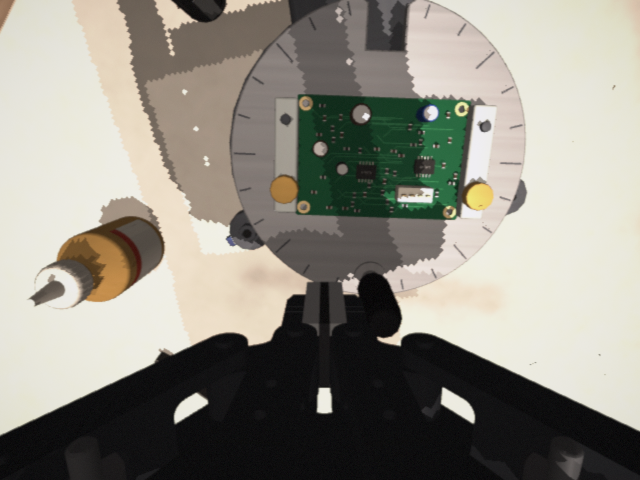

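The slot sits at (386,30), the knob at (380,300) is still touching the fingers, and the bottle is untouched. Now the angle.

Run:
```python
from h import *
import pickle
m=pickle.load(open('w3.pkl','rb')); C=np.array([.5373,-.3301])
P=lambda a,z: np.array([onz(m,u,v,z)[:2] for u,v in a])
a=lambda v:np.degrees(np.arctan2(v[1],v[0]))
S=P([(366,49),(405,51),(369,12),(407,14)],.042); print('slot ang',a(S[:2].mean(0)-C),a(S[2:].mean(0)-C), 'side dirs',a(S[2]-S[0]),a(S[3]-S[1]))
B=P([(305,103),(462,109),(303,207),(450,212)],.049); print('board',a(B[1]-B[0])+90,a(B[3]-B[2])+90)
```

```text
slot ang 124.04266646653991 124.1896909904925 side dirs 123.08069341691224 126.23975698921926
board 124.48199549926139 124.57994748815162
```

Emit:
{"method": "send_rows", "body": {
  "dp": [
    [-0.8, 2.1, 0],
    [-0.8, 2.1, 0],
    [-0.8, 2.1, 0],
    [-0.4, 1.1, 0],
    [-0.4, 1.1, 0],
    [0, 0, 0],
    [0, 0, 0],
    [0, -3, 0],
    [0, -6, 0],
    [0, -6, 0],
    [0, 0, -20],
    [0, 0, -20]
  ],
  "spin": [-2.2, -2.2, -2.2, -1.1, -1.1, 0, 0, 0, 0, 0, 0, 0],
  "claw": [0, 0, 0, 0, 0, 0, 0, 0, 0, 0, 0, 0]
}}

```text
t: 8.72
eef_pos: [0.549, -0.3954, 0.1054]
orientation: [-0.002, 0.379, 0.925, 0.001]
ft_force: [-0.3, -0.5, 0.4]
grip_width: -0.0001
grasp_force: 0.0
```

```bash
python3 rel.py
```

```text
t 8.7167 p [ 0.549  -0.3954  0.1054] heading 135.39 r mm 65.8 ang -79.7 C in tool xy mm [53.8 37.8] F [-0.3 -0.5  0.4] q6 -1.5
```

Emit:
{"method": "send_rows", "body": {
  "dp": [
    [0, 0, -20],
    [0, 0, -25],
    [0, 0, -25],
    [0, 0, -25],
    [0, 0, 0],
    [0, 0, 0],
    [0, 0, 0],
    [0, 0, 0],
    [0, 0, 0],
    [0, 0, 0],
    [0, 0, 0],
    [0, 0, 0]
  ],
  "spin": [7, 7, 7, 7, 7, 7, 7, 7, 7, 7, 7, 7],
  "claw": [0, 0, 0, 0, 0, 0, 0, 0, 0, 0, 0, 0]
}}

```text
t: 9.72
eef_pos: [0.5503, -0.3961, 0.2023]
orientation: [-0.0, 0.902, 0.431, -0.0]
ft_force: [0.1, 0.3, 0.4]
grip_width: -0.0001
grasp_force: 0.0
```

Emit:
{"method": "send_rows", "body": {
  "dp": [
    [0, 0, 0],
    [0, 0, 0],
    [0, 0, 0],
    [0, 0, 0],
    [0, 0, 0],
    [0, 0, 0],
    [0, 0, 0],
    [0, 0, 0],
    [0, 0, 0],
    [0, 0, 0],
    [0, 0, 0],
    [0, 0, 0]
  ],
  "spin": [7, 7, 7, 7, 7, 7, 7, 7, 7, 7, 7, 7],
  "claw": [0, 0, 0, 0, 0, 0, 0, 0, 0, 0, 0, 0]
}}

```text
t: 10.72
eef_pos: [0.5503, -0.3961, 0.2023]
orientation: [0.0, 0.959, -0.283, -0.0]
ft_force: [-0.0, 0.8, 1.4]
grip_width: 0.0001
grasp_force: 0.0
```

Emit:
{"method": "send_rows", "body": {
  "dp": [
    [0, 0, 0],
    [0, 0, 0],
    [-30, -5, 0],
    [-30, -5, 0],
    [-30, -5, 0],
    [-30, -5, 0],
    [-30, -5, 0],
    [-30, -5, 0],
    [-28, -6, 0],
    [0, 0, 0],
    [0, 0, 0],
    [0, 0, 0]
  ],
  "spin": [7, 7, 0, 0, 0, 0, 0, 0, 0, 0, 0, 0],
  "claw": [0, 0, 0, 0, 0, 0, 0, 0, 0, 0, 0, 0]
}}

```text
t: 11.72
eef_pos: [0.434, -0.2205, 0.2028]
orientation: [0.0, 0.919, -0.395, 0.001]
ft_force: [-0.2, 0.1, 0.1]
grip_width: 0.0002
grasp_force: 0.0
```

```bash
python3 rel.py
python3 - <<'E'
from h import *
import pickle
s=read_state(); im=capture('wrist'); pickle.dump(wcam(s),open('w4.pkl','wb'))
cv2.imwrite('pics/w4.png',cv2.resize(im[0:360,100:580],None,fx=1.6667,fy=1.6667,interpolation=cv2.INTER_CUBIC)[:,:,::-1])
E
```

```text
t 11.7167 p [ 0.434  -0.2205  0.2028] heading -46.56 r mm 151.0 ang 133.1 C in tool xy mm [151.    0.9] F [-0.2  0.1  0.1] q6 1.8
```

View pics/w4.png

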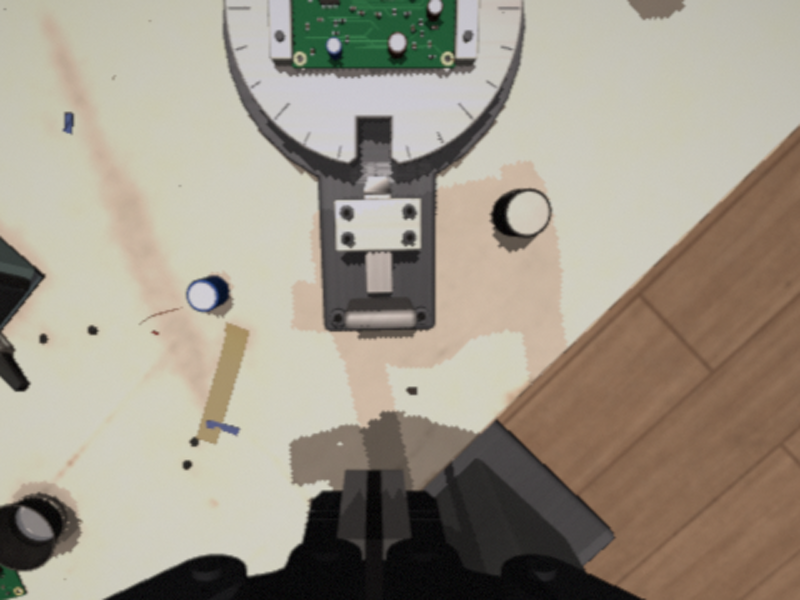

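The slot at (374,135) lines up with the bar at (378,270) to within a couple of mm. The tab is at (380,318) and the knob is out of view opposite. I'll compute the offset.

Run:
```python
from h import *
import pickle
m=pickle.load(open('w4.pkl','rb')); s=read_state(); A=rot(s['orientation'])
def t(u,v,z): return (1e3*(A.T@(onz(m,100+u/1.6667,v/1.6667,z)-s['eef_pos']))[:2]).round(1)
for n,u,v,z in [('slot in L',357,117,.042),('slot in R',392,117,.042),('mouth L',357,155,.042),('mouth R',391,155,.042),('bar front',378,186,.042),('bar L',367,275,.042),('bar R',391,275,.042),('guideTL',337,199,.054),('guideTR',421,199,.054),('guideBL',335,250,.054),('guideBR',421,250,.054),('tab L',343,319,.08),('tab R',417,319,.08),('tab back',380,330,.08),('rim L',224,20,.042),('rim R',524,20,.042)]: print(n,t(u,v,z))
```

```text
slot in L [107.8  -6.8]
slot in R [107.8   8.2]
mouth L [92.4 -7. ]
mouth R [92.4  7.9]
bar front [79.5  2.2]
bar L [40.8 -2.8]
bar R [40.8  8.2]
guideTL [ 73.7 -15.3]
guideTR [73.6 20.4]
guideBL [ 52.5 -16.5]
guideBR [52.4 20.8]
tab L [ 26.2 -12.2]
tab R [26.2 17.8]
tab back [21.7  2.8]
rim L [145.2 -61.8]
rim R [145.1  62.7]
```

Emit:
{"method": "send_rows", "body": {
  "dp": [
    [0, 2.5, 25],
    [0, 0, 30],
    [0, 0, 30],
    [0, 0, 30],
    [0, 0, 25],
    [0, 0, 6],
    [0, 0, 0],
    [3, 0, 0],
    [3, 0, 0],
    [2, 0, 0],
    [2, 0, 0],
    [0, 0, 0]
  ],
  "spin": [0, 0, 0, 0, 0, 0, 0, 0, 0, 0, 0, 0],
  "claw": [0, 0, 0, 0, 0, 0, 0, 0, 0, 0, 0, 0]
}}

```text
t: 12.77
eef_pos: [0.44, -0.2297, 0.0577]
orientation: [0.0, 0.919, -0.395, 0.001]
ft_force: [-0.3, 0.6, 0.2]
grip_width: 0.0
grasp_force: 0.0
```

Emit:
{"method": "send_rows", "body": {
  "dp": [
    [1.5, 0, 0],
    [1.5, 0, 0],
    [1.5, 0, 0],
    [1.5, 0, 0],
    [1.5, 0, 0],
    [1.5, 0, 0],
    [1.5, 0, 0],
    [1.5, 0, 0],
    [1, 0, 0],
    [1, 0, 0],
    [0, 0, 0],
    [0, 0, 0]
  ],
  "spin": [0, 0, 0, 0, 0, 0, 0, 0, 0, 0, 0, 0],
  "claw": [0, 0, 0, 0, 0, 0, 0, 0, 0, 0, 0, 0]
}}

```text
t: 13.77
eef_pos: [0.4487, -0.2392, 0.0562]
orientation: [0.0, 0.919, -0.395, 0.0]
ft_force: [0.3, 1.9, 0.4]
grip_width: -0.0001
grasp_force: 0.6
```

```bash
python3 rel.py
```

```text
t 13.7667 p [ 0.4487 -0.2392  0.0562] heading -46.53 r mm 127.3 ang 134.0 C in tool xy mm [127.3  -1.3] F [0.3 1.9 0.4] q6 1.78
```

Emit:
{"method": "send_rows", "body": {
  "dp": [
    [1, 0, 0],
    [1, 0, 0],
    [1, 0, 0],
    [1, 0, 0],
    [1, 0, 0],
    [1, 0, 0],
    [1, 0, 0],
    [0.5, 0, 0],
    [0.5, 0, 0],
    [0, 0, 0]
  ],
  "spin": [0, 0, 0, 0, 0, 0, 0, 0, 0, 0],
  "claw": [0, 0, 0, 0, 0, 0, 0, 0, 0, 0]
}}

```text
t: 14.6
eef_pos: [0.4542, -0.2448, 0.0562]
orientation: [-0.0, 0.919, -0.395, 0.0]
ft_force: [0.2, 2.3, -0.6]
grip_width: 0.0005
grasp_force: 1.1
```

Emit:
{"method": "send_rows", "body": {
  "dp": [
    [0.5, 0, 0],
    [0.5, 0, 0],
    [0, 0, 0]
  ],
  "spin": [0, 0, 0],
  "claw": [0, 0, 0]
}}

```text
t: 14.85
eef_pos: [0.4548, -0.2455, 0.0562]
orientation: [-0.0, 0.919, -0.395, -0.0]
ft_force: [0.2, 2.5, -0.7]
grip_width: 0.0001
grasp_force: 1.1
```

```bash
python3 rel.py
```

```text
t 14.85 p [ 0.4548 -0.2455  0.0562] heading -46.53 r mm 118.5 ang 134.0 C in tool xy mm [118.5  -1.1] F [ 0.2  2.5 -0.7] q6 1.78
```

Still only sliding friction. I'll go on in small steps, watching for the stop.

Emit:
{"method": "send_rows", "body": {
  "dp": [
    [0.5, 0, 0],
    [0.5, 0, 0],
    [0, 0, 0]
  ],
  "spin": [0, 0, 0],
  "claw": [0, 0, 0]
}}

```text
t: 15.1
eef_pos: [0.4555, -0.2462, 0.0562]
orientation: [-0.0, 0.919, -0.395, -0.0]
ft_force: [-1.4, 3.3, 0.3]
grip_width: -0.0002
grasp_force: 1.1
```

Emit:
{"method": "send_rows", "body": {
  "dp": [
    [0.5, 0, 0],
    [0.5, 0, 0],
    [0, 0, 0]
  ],
  "spin": [0, 0, 0],
  "claw": [0, 0, 0]
}}

```text
t: 15.35
eef_pos: [0.4561, -0.2467, 0.0562]
orientation: [-0.0, 0.919, -0.395, -0.0]
ft_force: [-1.2, 4.1, -0.9]
grip_width: 0.0004
grasp_force: 1.5
```

Emit:
{"method": "send_rows", "body": {
  "dp": [
    [0.5, 0, 0],
    [0.5, 0, 0],
    [0, 0, 0]
  ],
  "spin": [0, 0, 0],
  "claw": [0, 0, 0]
}}

```text
t: 15.6
eef_pos: [0.4561, -0.2468, 0.0562]
orientation: [-0.001, 0.919, -0.395, -0.001]
ft_force: [-3.0, 6.3, 2.1]
grip_width: 0.0001
grasp_force: 3.1
```

Emit:
{"method": "send_rows", "body": {
  "dp": [
    [0.4, 0, 0],
    [0.4, 0, 0],
    [0, 0, 0]
  ],
  "spin": [0, 0, 0],
  "claw": [0, 0, 0]
}}

```text
t: 15.85
eef_pos: [0.4561, -0.2468, 0.0562]
orientation: [-0.001, 0.919, -0.395, -0.002]
ft_force: [-4.1, 7.9, 2.8]
grip_width: -0.0001
grasp_force: 4.2
```

The tab has stopped at the expected 117 mm with about 9 N, so it's on the hard stop. I'll back off, lift and check.

Emit:
{"method": "send_rows", "body": {
  "dp": [
    [-2, 0, 0],
    [-6, 0, 0],
    [-15, 0, 0],
    [-10, 0, 0],
    [0, 0, -30],
    [0, 0, -40],
    [0, 0, -40],
    [0, 0, -30],
    [0, 0, 0],
    [0, 0, 0]
  ],
  "spin": [0, 0, 0, 0, 0, 0, 0, 0, 0, 0],
  "claw": [0, 0, 0, 0, 0, 0, 0, 0, 0, 0]
}}

```text
t: 16.68
eef_pos: [0.4359, -0.2255, 0.1996]
orientation: [0.001, 0.919, -0.395, 0.004]
ft_force: [0.0, -0.6, -0.3]
grip_width: -0.0001
grasp_force: 0.0
```

```bash
python3 rel.py
python3 - <<'E'
from h import *
im=capture('wrist')
cv2.imwrite('pics/w5.png',cv2.resize(im[0:360,100:580],None,fx=1.6667,fy=1.6667,interpolation=cv2.INTER_CUBIC)[:,:,::-1])
E
```

```text
t 16.6833 p [ 0.4359 -0.2255  0.1996] heading -46.55 r mm 146.0 ang 133.9 C in tool xy mm [146.   -1.2] F [ 0.  -0.6 -0.3] q6 1.79
```

View pics/w5.png

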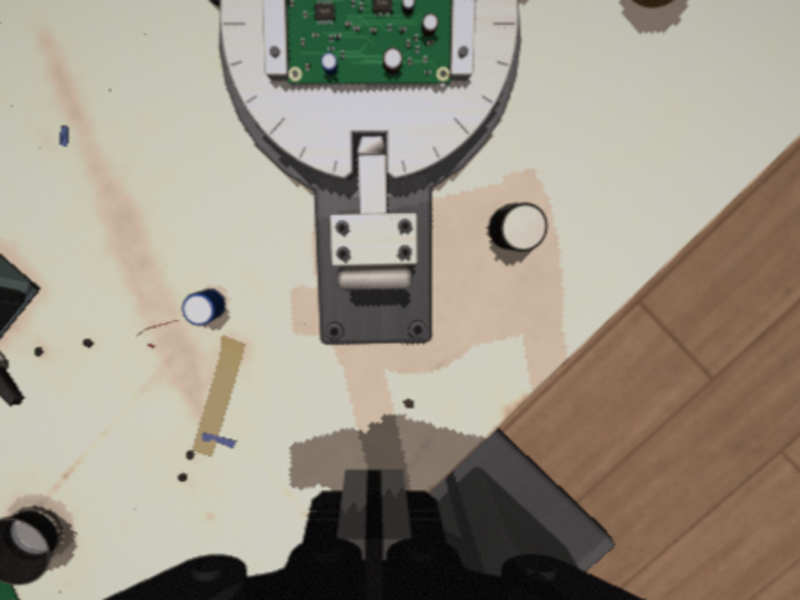

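The bar nose is at (372,145), deep in the slot. The tab at (375,275) is flush against the guide, both capacitors are where they were, and the robot is clear.

```bash
python3 -c "
from bench import hand_in; print(hand_in())"
```

```text
the job is handed in; nothing more can be done
None
```

The turntable is locked: I pushed the knob round until the slot faced the bar, pushed the bar by its tab to its hard stop (about 9 N), and handed the job in at about 17 s with the robot clear and nothing seen disturbed.

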